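# Line up hinge leaf for its pin

### The arm

A 6-joint arm with a two-finger parallel gripper is mounted at the origin on a cart in front of the work surface, level with it; the furniture and walls round the work are solid. World frame = base frame: x ahead of the robot, y to its left, z up, the work surface at z = 0. Lengths are in mm, angles in rad, forces in N, time in s.
With the tool pointing down it reaches from about 225 to 875 mm from the base axis. Payload 3.4 kg.
Tool frame: the origin (TCP) lies midway between the tips of the shut fingers; the grasp point (between the pads) lies r.grip_point_offset behind it (r.grip_point_offset is the distance from the TCP to the grasp point, in mm); z points along the fingers, y is the line along which they close (so a half turn about z gives the same grasp; the last joint's range is limited). The gripper opens to 85 mm and grips with 20 to 120 N. Pads are 22 mm wide; open, the fingers measure 114 mm over their backs; the gripper's body (76 mm by 85 mm) begins 54 mm behind the grasp point. The pads swing forward as they close: fully open they stand 13 mm farther back than shut.
Start: joints at [-1.242, 0.276, 1.505, -0, 1.361, -0.121], TCP at [250.006, -517.844, 203.228] pointing down, gripper open.
Joint ranges: [-2.89, 2.89], [-0.75, 2.08], [0.22, 2.7], [-1.18, 4.32], [0.11, 2.71], [-2.7, 2.7]. Speed limits (rad/s): [2.57, 2.57, 3.14, 3.14, 3.14, 3.14].

### API

Orientations are given as a unit quaternion [w, x, y, z].
In Python, from rig import r gives the robot as it stands. The module is installed in compiled form; this text tells all that it offers.
- The arm moves only by the tool step_arm, never from a script. Its argument "targets" is a list of rows, each an object with "translation": the shift along the world's x, y, z in m, a list of three; "turn": the turn, a rotation vector about the world's x, y, z in rad, a list of three; "claw": the closure, from -1 (fully open) to 1 (shut). A call has 1 to 10 rows; each row is the pose to reach, as a shift and turn from the pose commanded when the call began; what a row does not reach only later rows make up. A row lasts 1/12 s, in which the tool goes at most 41.7 mm and 7.16 degrees, less where a joint would pass 70% of its speed; a pose out of reach is approached as far as the arm can. A call with a gripper value outside its range is refused whole. The fingers move at their own pace and stop on an object; "newtons" is the grip in N (left out, the last holds). Time passes only in rows, so rows that repeat a pose let the fingers close. It gives the time, the measured TCP pose, the force, the opening and the grip force at its end, in the units of the state.
- r.get_obs(): the state, without advancing time (a new reading comes with each control period).
- r.snapshot(name): name is "scene" or "top" or "wrist"; returns a dict with "frame" (400x640x3 uint8, red, green, blue), "K" (3x3 intrinsics, pixels), "R" (3x3) and "t" (3): a world point X has camera coordinates R X + t. Camera axes: x right, y down, z forward; pixel columns grow to the right and rows downward; lengths in mm; the calibration is good to about 2 mm. A picture is of the moment at which its call begins. There is no depth.
- r.sign_off(): hands the job in; it is judged then, once.
The state is a dict: "t": time; "q": joint angles; "qd": joint speeds; "joint_efforts": joint torques, N m; "tool_pos": TCP position; "orientation": TCP orientation; "ft_force": force on the tool from outside, world axes, zero at the start; "ft_torque": the same for the moment, N m; "width": opening from 0.0 (shut) to 1.0 (fully open); "finger_force": force on a finger pad.
Only numpy, scipy, OpenCV 4.12 (cv2) and the standard library are available. Lean on these libraries where they do the work, as an engineer would, in place of code of your own. Each camera call takes 0.05 s, during which the arm holds its last target. There are 200 camera calls.

### The job

First turn the round hinge post on the fitting stand until its pointer rib faces the pin guide, so that the post's two knuckles line up with the pin waiting there. Then lift the loose hinge leaf out of its slotted rest and lower its single knuckle between the post's two knuckles until all the holes line up for the pin, without forcing the post. Finish there, still holding the leaf in the gripper so that the gripper alone carries it, and leave the tin, the weight and the bottle where they stand.

Things in the scene. Friction and masses are not known exactly. Their poses are not given: they have to be found in the camera images.
- post_bore (a point): centre of the hole line of the turning hinge post, midway between its two knuckles, 100 mm above the bench. Knuckles: tubes along this frame's y, 20 mm outside, 11 mm hole, 15 mm long each, with a 28 mm gap between them, open at the top and down to the plate at 82 mm. The post turns about the vertical through this point; its pointer rib is on the +y side. z is up.
- post_plate (a point): centre of the post's upright plate, 62 mm above the bench, straight below the hole line: 20 mm thick (x of this frame) and 58 mm wide (y), its flat sides running from 40 to 82 mm above the bench, good to grip across the 20 mm to turn the post. Below it is a steel drum 60 mm across, from which the small pointer rib stands out 8 mm on the +y side
- post (a joint): turning angle of the hinge post in rad, growing anticlockwise seen from above; 0 = pointer rib faces the pin guide and the knuckles are in line with the pin. Range -1.4 to 1.4, at the start 0.4 to 1.1; it turns stiffly (about 0.12 N m) and stays where it is left
- pin_end (a point): near end of the 6 mm pin in the pin guide, 80 mm from the post's axis, 100 mm above the bench. Frame of the fixed stand: +y points from the post to the guide, z up. The guide is a fixed block 30 mm square, 111 mm high, 89 to 119 mm from the post's axis. Base plate 10 mm thick, 90 mm wide, from 49 mm behind the post's axis to 129 mm in front. The pin stays in the guide
- leaf_plate (a point): centre of the plate of the loose steel hinge leaf (about 160 g): 60 mm wide (this frame's y), 62 mm high (z, 31 mm each way), 10 mm thick (x). At first it stands upright in the rest, knuckle down, this point about 74 mm above the bench, perhaps leaning a few degrees. Good to grip across its 10 mm near the middle
- leaf_bore (a point): centre of the hole of the leaf's single knuckle, 50 mm below the plate's centre (leaf's -z): a tube along this frame's y, 22 mm long, 20 mm outside, 11 mm hole. A neck 22 mm wide joins it to the plate, whose lower edge is 18 mm above this point. The leaf is the same turned half round
- rest_top (a point): middle of the top of the fixed slotted rest, 61 mm above the bench: base 60 mm (x) by 80 mm (y), 10 mm thick; two slotted uprights 28 mm (x) by 11 mm (y), centred 22.5 mm either side along y. Their slots, 13 mm wide and 19 mm deep, run along y and hold the leaf's plate by its lower edge; it lifts straight up out
- tin_mid (a point): centre of a closed metal moisture tin, 64 mm across, 42 mm high; leave alone
- spare_weight_mid (a point): centre of a brass weight, 26 mm across, 36 mm high; leave alone
- bottle_mid (a point): centre of a brown reagent bottle with white cap, 47 mm across, 87 mm high; leave alone

How it is judged:
By the outcome, as a careful person would: the job done as asked, in the order asked, and still so for the second after the job is handed in, while the arm keeps its last pose, push and grip.
It also fails if it takes over 58 s, if anything falls off the work surface, if the arm or the gripper's body presses on something with over 40 N, if the wrist force passes 120 N, or if a joint passes its speed limit or range.

## Working session

There is one attempt and no reset: what is moved stays moved. The work goes in short steps, Python scripts to look and compute and a tool call to move; the robot and the scene stay as the last step left them, time stands still between calls to the robot, and variables do not carry over. Pictures are saved under pics/ and viewed, at most 10 in all, crops included, and the job is handed in when it is done.

Besides the shell and the picture viewer there is one more tool, called after "Call:" as name(argument=value, ...) on one line, values as JSON. step_arm: Moves the arm, as the interface text tells. Its arguments: {"type":"object","properties":{"targets":{"type":"array","items":{"type":"object","properties":{"translation":{"type":"array","items":{"type":"number"}},"turn":{"type":"array","items":{"type":"number"}},"claw":{"type":"number"}}}},"newtons":{"type":"number"}},"required":["targets"]}

```bash
mkdir -p pics; cat > h.py <<'E'
from rig import r
import numpy as np, cv2
def snap(n,f):
    s=r.snapshot(n); cv2.imwrite('pics/'+f+'.png',s['frame'][:,:,::-1]); np.savez('pics/'+f,**s); return s
def load(f): return dict(np.load('pics/'+f+'.npz'))
def ray(s,u,v,z):
    R=s['R'];c=-R.T@s['t'];d=R.T@np.linalg.solve(s['K'],[u,v,1.]);return c+d*(z-c[2])/d[2]
def proj(s,X):
    p=s['K']@(s['R']@np.array(X,float)+s['t']);return p[:2]/p[2]
def tri(obs):
    A=np.zeros((3,3));b=np.zeros(3)
    for s,u,v in obs:
        R=s['R'];c=-R.T@s['t'];d=R.T@np.linalg.solve(s['K'],[u,v,1.]);d/=np.linalg.norm(d);P=np.eye(3)-np.outer(d,d);A+=P;b+=P@c
    return np.linalg.solve(A,b)
E
python3 - <<'E'
from h import *
a=snap('scene','s0');b=snap('top','t0')
for s in(a,b):print(-s['R'].T@s['t'],s['R'][2],s['K'][0])
o=r.get_obs();print(o['t'],o['orientation'],r.grip_point_offset)
E
```

```text
[ 76.13127805 667.18000308 902.84234812] [ 0.50235799 -0.47899146 -0.71986362] [459.53252629   0.         315.29033763]
[ 451.08830878  151.57208398 1063.6316077 ] [ 0.16044638 -0.03180945 -0.98653186] [459.93092481   0.         320.23275495]
0.1 [-8.09632499e-04  9.74817587e-01  2.23002267e-01 -7.62096863e-05] 18.700000000000003
```

View pics/t0.png

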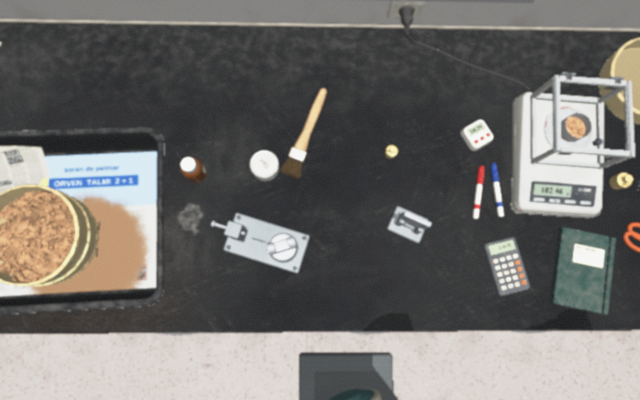

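View pics/s0.png

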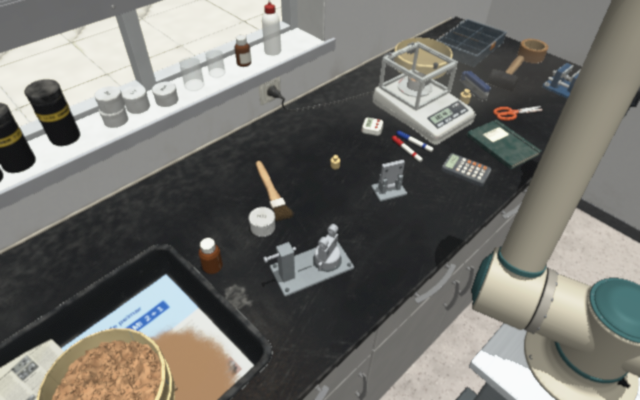

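The top view shows the stand with post at about (283,246), guide at (236,231), and the rest with leaf at (409,223). The bottle is at (193,168), the tin at (264,164) and the weight at (392,152). I'll zoom in on these.

```bash
python3 - <<'E'
from h import *
a=load('s0')['frame'];b=load('t0')['frame']
def c(i,x,y,w,h,k=6):
    j=cv2.resize(i[y:y+h,x:x+w],None,fx=k,fy=k,interpolation=cv2.INTER_CUBIC)
    return cv2.resize(j,(400,300)) if 0 else j
# each tile 66x50 or so at x6 -> 400x300
t=np.vstack([np.hstack([c(b,213,205,100,75,4),c(b,380,195,80,60,5)]),np.hstack([c(a,262,220,100,75,4),c(a,350,150,80,60,5)])])
cv2.imwrite('pics/z0.png',t[:,:,::-1]);print(t.shape)
E
```

```text
(600, 800, 3)
```

View pics/z0.png

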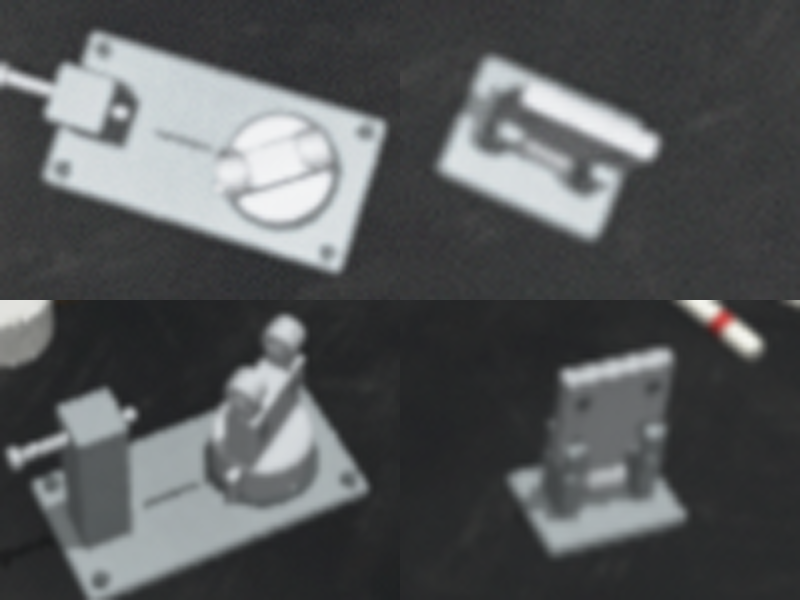

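The crops show the base-plate corners, the turned post with knuckle centres at tile (233,172) and (316,150), the rest corners, and the leaf's upper edge. Next I work out the poses.

```bash
python3 - <<'E'
from h import *
a=load('s0');b=load('t0')
T1=lambda x,y:(213+x/4-.4,205+y/4-.4); T2=lambda x,y:(380+(x-400)/5-.4,195+y/5-.4)
S1=lambda x,y:(262+x/4-.4,220+(y-300)/4-.4); S2=lambda x,y:(350+(x-400)/5-.4,150+(y-300)/5-.4)
C=np.array([ray(b,*T1(*p),10) for p in[(93,31),(386,122),(340,272),(43,181)]])[:,:2]
print('stand',C.round(1),[np.linalg.norm(C[i]-C[i-1]).round(1) for i in range(4)])
y=(C[0]+C[3]-C[1]-C[2]);y/=np.linalg.norm(y);cen=C.mean(0);ax=cen-40*y
print('ydir',y,np.arctan2(y[1],y[0]),'axis',ax,'pin',ax+80*y)
# scene corners check
D=np.array([ray(a,*S1(*p),10) for p in[(370,488),(92,600),(32,485)]])[:,:2];print('scene corners',D.round(1))
k1=ray(b,*T1(233,170),108)[:2];k2=ray(b,*T1(316,149),108)[:2];d=k1-k2;print('kn',k1,k2,(k1+k2)/2,np.linalg.norm(d),'post ang',np.arctan2(d[1],d[0])-np.arctan2(y[1],y[0]))
print('drum centre',ray(b,*T1(279,170),40))
# scene knuckles
print('rest',[ray(b,*T2(*p),10)[:2].round(1) for p in[(488,55),(437,172),(598,240)]],'scene',[ray(a,*S2(*p),10)[:2].round(1) for p in[(508,478),(555,555),(687,518)]])
e=[ray(b,*T2(*p),105)[:2].round(1) for p in[(524,95),(652,150)]];print('leaf top',e)
e=[ray(a,*S2(*p),105)[:2].round(1) for p in[(565,380),(670,354)]];print('leaf top scene',e)
E
```

```text
stand [[604.1 312. ]
 [551.6 143.4]
 [466.5 169.3]
 [518.1 338. ]] [np.float64(89.9), np.float64(176.6), np.float64(89.0), np.float64(176.4)]
ydir [0.29466194 0.95560156] 1.2716945922981135 axis [523.29852546 202.45548807] pin [546.8714808  278.90361281]
scene corners [[464.8 168.6]
 [518.5 336.7]
 [601.2 312.1]]
kn [517.40372814 223.19549291] [528.24412072 180.42444351] [522.82392443 201.80996821] 44.123426634962975 post ang 0.5473263515888112
drum centre [522.10362242 202.87161743  40.        ]
rest [array([620.7, -62.1]), array([565.8, -36.7]), array([ 534.3, -110.6])] scene [array([618.6, -62.4]), array([562.6, -37.4]), array([ 532.1, -110.7])]
leaf top [array([588.2, -57.7]), array([ 564.8, -111.4])]
leaf top scene [array([588.8, -59.4]), array([ 564.8, -114.7])]
```

Call:
step_arm(targets=[{"translation": [0.014,0.036,0],"turn": [0,0,0.068],"claw": -1},{"translation": [0.028,0.072,0],"turn": [0,0,0.137],"claw": -1},{"translation": [0.041,0.108,0],"turn": [0,0,0.205],"claw": -1},{"translation": [0.055,0.144,0],"turn": [0,0,0.274],"claw": -1},{"translation": [0.068,0.18,0],"turn": [0,0,0.342],"claw": -1},{"translation": [0.082,0.216,0],"turn": [0,0,0.41],"claw": -1},{"translation": [0.096,0.252,0],"turn": [0,0,0.48],"claw": -1},{"translation": [0.109,0.288,0],"turn": [0,0,0.548],"claw": -1},{"translation": [0.123,0.324,0],"turn": [0,0,0.616],"claw": -1},{"translation": [0.137,0.36,0],"turn": [0,0,0.685],"claw": -1}])

```text
t: 0.93
tool_pos: [386.9, -155.9, 203.1]
orientation: [-0.0, 0.843, 0.539, 0.0]
ft_force: [0.6, -0.5, -0.3]
width: 1.0
finger_force: 0.0
```

Call:
step_arm(targets=[{"translation": [0.014,0.036,0],"turn": [0,0,0.068],"claw": -1},{"translation": [0.028,0.072,0],"turn": [0,0,0.137],"claw": -1},{"translation": [0.041,0.108,0],"turn": [0,0,0.205],"claw": -1},{"translation": [0.055,0.144,0],"turn": [0,0,0.274],"claw": -1},{"translation": [0.068,0.18,0],"turn": [0,0,0.342],"claw": -1},{"translation": [0.082,0.216,0],"turn": [0,0,0.41],"claw": -1},{"translation": [0.096,0.252,0],"turn": [0,0,0.48],"claw": -1},{"translation": [0.109,0.288,0],"turn": [0,0,0.548],"claw": -1},{"translation": [0.123,0.324,0],"turn": [0,0,0.616],"claw": -1},{"translation": [0.136,0.36,0],"turn": [0,0,0.685],"claw": -1}])

```text
t: 1.77
tool_pos: [523.1, 204.1, 202.8]
orientation: [-0.0, 0.612, 0.791, -0.0]
ft_force: [-0.4, -0.4, 0.2]
width: 0.996
finger_force: 0.0
```

Call:
step_arm(targets=[{"translation": [0,0,0],"turn": [0,0,0],"claw": -1},{"translation": [0,0,0],"turn": [0,0,0],"claw": -1},{"translation": [0,0,0],"turn": [0,0,0],"claw": -1}])

```text
t: 2.02
tool_pos: [522.2, 201.7, 202.5]
orientation: [-0.0, 0.614, 0.79, -0.001]
ft_force: [0.2, -0.1, -0.5]
width: 1.0
finger_force: 0.0
```

```bash
python3 - <<'E'
from h import *
w=snap('wrist','w1');b=snap('top','t1')
o=r.get_obs();print(o['t'],o['tool_pos'],o['orientation'],o['q'],o['ft_force'])
print(-w['R'].T@w['t'],w['R'])
for X in[(523,202,110),(523,202,40)]:print(proj(w,X))
E
```

```text
2.1167 [522.33711338 200.88354463 203.02071011] [-1.11510645e-04  6.14400753e-01  7.88993884e-01 -5.93901652e-04] [ 2.43213387e-01  2.53553310e-01  1.53700572e+00 -5.72097133e-04
  1.35210544e+00 -4.20577036e-03] [1.60996568 0.99718331 0.0970643 ]
[507.3984917  267.59048523 372.40746653] [[ 0.96896595  0.24717979 -0.00267079]
 [ 0.23858595 -0.93234172  0.27169038]
 [ 0.06466628 -0.26389594 -0.96238101]]
[323.87165544 192.23431366]
[324.16530183 174.28822387]
```

View pics/w1.png

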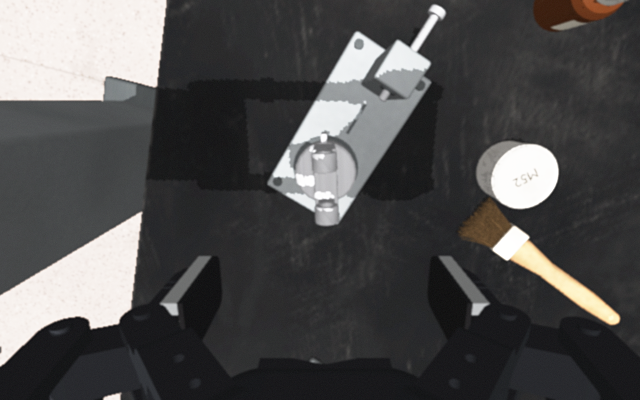

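The wrist view shows the post's knuckles at about (323,150) and (326,212), with the rib at (324,137) toward the guide. The stand is as estimated. I'll check the angle and go down.

```bash
python3 - <<'E'
from h import *
w=load('w1')
z=cv2.resize(w['frame'][120:240,255:385],None,fx=6,fy=6,interpolation=cv2.INTER_CUBIC);cv2.imwrite('pics/z1.png',z[:560,:,::-1])
k=[ray(w,*p,105)[:2] for p in[(323,150),(326.5,212)]];d=k[0]-k[1];print(k,sum(k)/2,np.linalg.norm(d),np.arctan2(d[1],d[0]))
o=r.get_obs();from scipy.spatial.transform import Rotation as R
q=o['orientation'];M=R.from_quat([*q[1:],q[0]]).as_matrix();print('toolx',np.arctan2(M[1,0],M[0,0]),'tooly',np.arctan2(M[1,1],M[0,1]))
E
```

```text
[array([514.40689046, 232.95281903]), array([529.40060975, 185.35856528])] [521.90375011 209.15569215] 49.90014636848886 1.8759863837934871
toolx 1.8183401988691736 tooly 0.2475432771585588
```

View pics/z1.png

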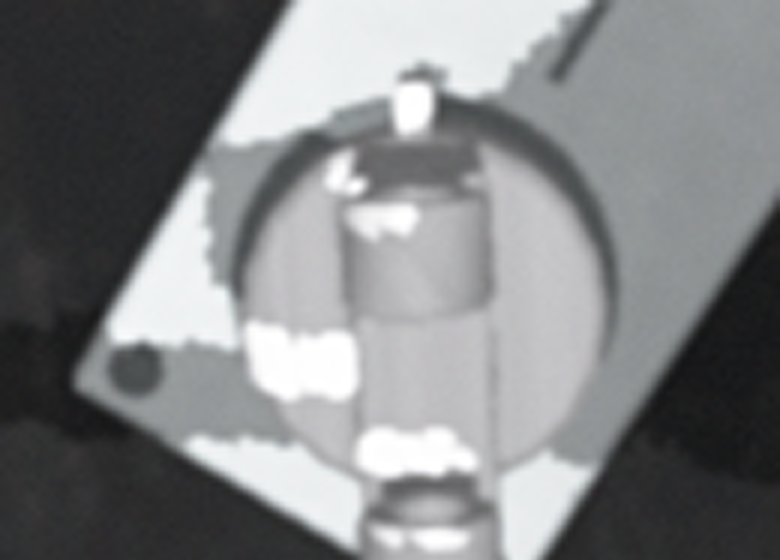

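```bash
python3 - <<'E'
from h import *
w=load('w1')
f=lambda x,y:(255+x/6-.4,120+y/6-.4)
k=[ray(w,*f(*p),110)[:2] for p in[(417,200),(421,316),(432,516)]]
for i,j in((0,1),(0,2),(1,2)):
  d=k[i]-k[j];print(k[i],k[j],(k[i]+k[j])/2,np.linalg.norm(d),np.arctan2(d[1],d[0]))
print('drum c',ray(w,*f(428,290),40), 'rib',ray(w,*f(414,105),30))
E
```

```text
[515.62215195 231.66690177] [519.77158488 217.45135966] [517.69686841 224.55913072] 14.808761972072453 1.8548000299316139
[515.62215195 231.66690177] [527.75293025 192.02510565] [521.6875411  211.84600371] 41.456335845502764 1.867757543493303
[519.77158488 217.45135966] [527.75293025 192.02510565] [523.76225757 204.73823266] 26.649507815694705 1.8749577148398109
drum c [523.11177203 208.47502707  40.        ] rib [513.85844803 235.5056851   30.        ]
```

Call:
step_arm(targets=[{"translation": [0,0.0,-0.03],"turn": [0,0,0.035],"claw": -1},{"translation": [0,0.001,-0.06],"turn": [0,0,0.035],"claw": -1},{"translation": [0,0.001,-0.085],"turn": [0,0,0.035],"claw": -1},{"translation": [0,0.001,-0.105],"turn": [0,0,0.035],"claw": -1},{"translation": [0,0.001,-0.12],"turn": [0,0,0.035],"claw": -1},{"translation": [0,0.001,-0.135],"turn": [0,0,0.035],"claw": -1},{"translation": [0,0.001,-0.147],"turn": [0,0,0.035],"claw": -1},{"translation": [0,0.001,-0.155],"turn": [0,0,0.035],"claw": -1},{"translation": [0,0.001,-0.155],"turn": [0,0,0.035],"claw": -1}])

```text
t: 2.87
tool_pos: [521.6, 201.6, 46.9]
orientation: [-0.001, 0.601, 0.799, -0.001]
ft_force: [-0.9, -0.5, 0.1]
width: 1.0
finger_force: 0.0
```

Call:
step_arm(targets=[{"translation": [0,0,0],"turn": [0,0,0],"claw": 0},{"translation": [0,0,0],"turn": [0,0,0],"claw": 0.2},{"translation": [0,0,0],"turn": [0,0,0],"claw": 0.4},{"translation": [0,0,0],"turn": [0,0,0],"claw": 0.5},{"translation": [0,0,0],"turn": [0,0,0],"claw": 0.6},{"translation": [0,0,0],"turn": [0,0,0],"claw": 0.7},{"translation": [0,0,0],"turn": [0,0,0],"claw": 0.8},{"translation": [0,0,0],"turn": [0,0,0],"claw": 0.9},{"translation": [0,0,0],"turn": [0,0,0],"claw": 1},{"translation": [0,0,0],"turn": [0,0,0],"claw": 1}], newtons=25)

```text
t: 3.7
tool_pos: [522.4, 203.0, 48.9]
orientation: [-0.0, 0.6, 0.8, -0.0]
ft_force: [-3.5, -0.4, 6.0]
width: 0.222
finger_force: 25.1
```

Call:
step_arm(targets=[{"translation": [0,0,0],"turn": [0,0,0],"claw": 1},{"translation": [0,0,0],"turn": [0,0,-0.06],"claw": 1},{"translation": [0,0,0],"turn": [0,0,-0.13],"claw": 1},{"translation": [0,0,0],"turn": [0,0,-0.2],"claw": 1},{"translation": [0,0,0],"turn": [0,0,-0.27],"claw": 1},{"translation": [0,0,0],"turn": [0,0,-0.35],"claw": 1},{"translation": [0,0,0],"turn": [0,0,-0.43],"claw": 1},{"translation": [0,0,0],"turn": [0,0,-0.5],"claw": 1},{"translation": [0,0,0],"turn": [0,0,-0.55],"claw": 1},{"translation": [0,0,0],"turn": [0,0,-0.58],"claw": 1}], newtons=60)

```text
t: 4.53
tool_pos: [521.7, 203.0, 49.1]
orientation: [-0.0, 0.804, 0.594, -0.001]
ft_force: [-3.9, -1.6, 8.0]
width: 0.208
finger_force: 58.7
```

Call:
step_arm(targets=[{"translation": [0,0,0],"turn": [0,0,0],"claw": 1},{"translation": [0,0,0],"turn": [0,0,0],"claw": 1},{"translation": [0,0,0],"turn": [0,0,0],"claw": 1}])

```text
t: 4.78
tool_pos: [521.7, 203.0, 49.1]
orientation: [-0.0, 0.804, 0.595, -0.001]
ft_force: [-4.2, -1.2, 8.5]
width: 0.205
finger_force: 58.6
```

```bash
cat >> h.py <<'E'
from scipy.spatial.transform import Rotation as Ro
def st():
    o=r.get_obs();q=o['orientation'];M=Ro.from_quat([*q[1:],q[0]]).as_matrix()
    print(round(o['t'],2),o['tool_pos'].round(1) if hasattr(o['tool_pos'],'round') else o['tool_pos'],'toolx ang',np.arctan2(M[1,0],M[0,0]).round(4),'z',M[:,2].round(4),'F',np.round(o['ft_force'],1),'T',np.round(o['ft_torque'],2),'w',round(o['width'],3),round(o['finger_force'],1));return o
E
python3 - <<'E'
from h import *
st()
w=snap('wrist','w2');b=snap('top','t2');s=snap('scene','s2')
z=w['frame'][60:360,120:520]
c=lambda i,x,y,ww,h,k:cv2.resize(i[y:y+h,x:x+ww],None,fx=k,fy=k,interpolation=cv2.INTER_CUBIC)
t=np.hstack([np.vstack([c(b['frame'],213,205,100,75,4),c(s['frame'],262,220,100,75,4)]),c(w['frame'],200,0,200,300,2)])
cv2.imwrite('pics/z2.png',t[:,:,::-1])
E
```

```text
4.78 [521.7 203.   49.1] toolx ang 1.2751 z [-1.8e-03 -5.0e-04 -1.0e+00] F [-4.2 -1.2  8.5] T [-0.15  0.68  0.03] w 0.205 58.6
```

View pics/z2.png

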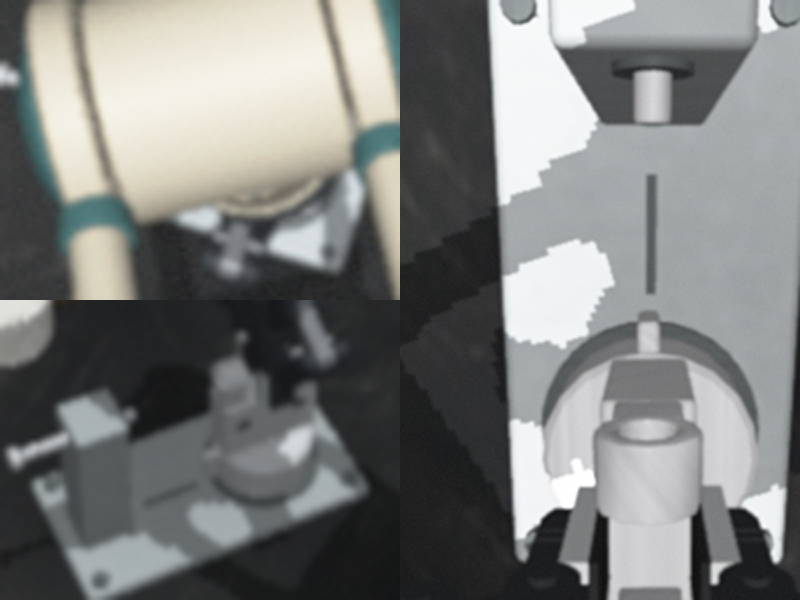

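The wrist crop shows the rib at tile (648,335) just about in line with the base mark (651–653) and the pin (653,100). A small residual remains to be computed.

```bash
python3 - <<'E'
from h import *
w=load('w2');f=lambda x,y:(200+(x-400)/2-.25,y/2-.25)
P=lambda x,y,z:ray(w,*f(x,y),z)[:2]
a=lambda p,q:(np.arctan2(*(p-q)[::-1])).round(4)
g=cv2.cvtColor(w['frame'],cv2.COLOR_RGB2GRAY).astype(int)
m1,m2=P(652,178,10),P(650.5,291,10)
print('mark',m1,m2,a(m1,m2))
e1,e2=P(489,10,10),P(515,545,10);print('left edge',a(e1,e2));e3,e4=P(799,400,10),P(783,552,10);print('right edge?',a(e3,e4),np.linalg.norm(np.cross(e4-e2,(m1-m2)/np.linalg.norm(m1-m2))))
pin1,pin2=P(653,118,100),P(653.5,75,100);print('pin',pin1,a(pin2,pin1))
k1,k2=P(647.5,440,110),P(648,515,110);print('kn',k1,k2,a(k1,k2))
print('rib',P(648.5,340,30),P(648.5,320,30))
y=np.array([np.cos(1.2717),np.sin(1.2717)]);print('axis from pin',pin1-80*y)
for v in(90,100,112,125,140,165,172,210,218,222,228,235,250,256):
    d=np.abs(np.diff(g[v,200:400]));i=np.where(d>14)[0]+200;print(v,i)
E
```

```text
mark [546.28176484 274.71625344] [536.54482287 244.11842594] 1.2627
left edge 1.2671
right edge? 1.2328 88.83264848298118
pin [548.03903347 280.42678933] 1.2646
kn [532.48169221 232.23439896] [528.63092819 219.31152494] 1.2812
rib [532.82978838 233.73303716] [534.4406063  239.02409229]
axis from pin [524.46649154 203.97853711]
90 [246 247 248 249 269 270 322 323 326 327 328]
100 [247 248 249 250 254 255 322 323 327 328]
112 [248 249 250 322 323 327 328]
125 [248 249 250 251 272 273 298 299 322 323 326 327 328]
140 [249 250 251 252 306 307 321 322 323 326 327 398]
165 [250 251 252 253 293 294 300 301 317 318 319 327 328 329 330 347 348 396
 397 398]
172 [251 252 253 267 275 278 279 282 283 288 289 290 317 318 319 327 328 329
 358 359 396 397 398]
210 [253 254 255 256 259 260 264 266 269 270 272 273 274 299 304 305 348 374
 375 376 378 379 393 394 395]
218 [253 254 255 256 270 271 295 296 333 350 351 376 377 378 379 393 394 395]
222 [253 254 255 256 270 271 295 296 348 350 351 374 392 393 394 395]
228 [253 254 255 256 270 271 295 296 350 351 392 393 394]
235 [254 255 256 271 272 285 286 295 296 297 298 350 351 374 391 392 393 394]
250 [254 255 256 257 286 287 288 298 348 349 361 362 370 371 390 391 392 393]
256 [254 255 256 257 272 273 274 275 283 284 285 296 297 299 300 301 345 346
 347 348 350 351 363 364 372 373 374 375 376 390 391 392 393]<stdin>:8: DeprecationWarning: Arrays of 2-dimensional vectors are deprecated. Use arrays of 3-dimensional vectors instead. (deprecated in NumPy 2.0)
```

Call:
step_arm(targets=[{"translation": [0,0,0],"turn": [0,0,-0.015],"claw": 1},{"translation": [0,0,0],"turn": [0,0,-0.015],"claw": 1},{"translation": [0,0,0],"turn": [0,0,-0.015],"claw": 1},{"translation": [0,0,0],"turn": [0,0,-0.015],"claw": 1}])

```text
t: 5.27
tool_pos: [521.7, 203.0, 49.1]
orientation: [-0.0, 0.808, 0.589, -0.001]
ft_force: [-4.5, -0.6, 8.0]
width: 0.203
finger_force: 58.7
```

```bash
python3 - <<'E'
from h import *
st();w=snap('wrist','w3');g=cv2.cvtColor(w['frame'],cv2.COLOR_RGB2GRAY).astype(int)
for v in(45,55,100,112,125,140,165,172,222,228,250):
    d=np.abs(np.diff(g[v,240:400]));i=np.where(d>14)[0]+240;print(v,i)
E
```

```text
5.27 [521.7 203.   49.1] toolx ang 1.2601 z [-1.8e-03 -5.0e-04 -1.0e+00] F [-4.5 -0.6  8. ] T [-0.14  0.64  0.05] w 0.203 58.7
45 [241 242 243 244 285 286 287 288 311 312 313 329 330 331 356 357 358]
55 [242 243 244 245 292 293 294 311 312 313 329 330 331 351 352 353]
100 [245 246 247 248 252 253 320 321 325 326]
112 [246 247 248 249 320 321 325 326 398]
125 [247 248 249 271 272 296 297 320 321 322 325 326 397 398]
140 [248 249 250 251 304 305 320 321 322 325 326 397 398]
165 [249 250 251 252 292 293 300 301 317 318 319 327 328 329 330 346 347 348
 395 396 397 398]
172 [250 251 252 273 274 281 282 288 289 290 317 318 319 327 328 329 358 359
 395 396 397]
222 [253 254 255 256 270 271 295 296 348 350 351 392 393 394 395]
228 [253 254 255 256 270 271 295 296 348 350 351 392 393 394]
250 [255 256 257 258 286 287 288 298 348 361 362 371 391 392 393]
```

```bash
python3 - <<'E'
from h import *
w=load('w3');a=lambda p,q:(np.arctan2(*(p-q)[::-1])).round(4)
k1,k2=ray(w,323.4,218,110)[:2],ray(w,323.6,255,110)[:2]
d=np.array([np.cos(1.2601),np.sin(1.2601)]);ax=k2-14*d
p1=ray(w,321.5,45,100)[:2];p2=ray(w,321.5,58,100)[:2];m1,m2=ray(w,323.7,100,10)[:2],ray(w,323.9,140,10)[:2];rb=ray(w,323.8,168,30)[:2]
print('kn',k1,k2,a(k1,k2),'ax',ax,'pin',p2,a(p2,ax),'mark',a(m1,m2),a(m1,ax),a(m2,ax),'rib',rb,a(rb,ax))
for z in (0,100): print(proj(w,[521.7,203,z]))
E
```

```text
kn [533.07048888 232.69277233] [529.07875348 220.04771209] 1.265 ax [524.79864971 206.71801923] pin [547.8187187  280.72984216] 1.2692 mark 1.2653 1.266 1.2664 rib [533.47736423 234.55339258] 1.2686
[321.59229611 210.15709261]
[318.97181152 288.42787712]
```

Call:
step_arm(targets=[{"translation": [0,0,0],"turn": [0,0,0],"claw": 0.6},{"translation": [0,0,0],"turn": [0,0,0],"claw": 0.2},{"translation": [0,0,0],"turn": [0,0,0],"claw": -0.5},{"translation": [0,0,0],"turn": [0,0,0],"claw": -1},{"translation": [0,0,0],"turn": [0,0,0],"claw": -1},{"translation": [0,0,0],"turn": [0,0,0],"claw": -1},{"translation": [0,0,0.03],"turn": [0,0,0],"claw": -1},{"translation": [0,0,0.065],"turn": [0,0,0],"claw": -1},{"translation": [0,0,0.105],"turn": [0,0,0],"claw": -1},{"translation": [0,0,0.145],"turn": [0,0,0],"claw": -1}])

```text
t: 6.15
tool_pos: [522.5, 203.0, 194.3]
orientation: [-0.0, 0.808, 0.589, -0.001]
ft_force: [0.5, 0.6, -0.5]
width: 0.998
finger_force: 0.0
```

Call:
step_arm(targets=[{"translation": [0.006,-0.032,0.01],"turn": [0,0,-0.01],"claw": -1},{"translation": [0.012,-0.065,0.01],"turn": [0,0,-0.02],"claw": -1},{"translation": [0.018,-0.097,0.01],"turn": [0,0,-0.03],"claw": -1},{"translation": [0.024,-0.13,0.01],"turn": [0,0,-0.04],"claw": -1},{"translation": [0.03,-0.162,0.01],"turn": [0,0,-0.055],"claw": -1},{"translation": [0.036,-0.195,0.01],"turn": [0,0,-0.065],"claw": -1},{"translation": [0.042,-0.227,0.01],"turn": [0,0,-0.075],"claw": -1},{"translation": [0.048,-0.26,0.01],"turn": [0,0,-0.09],"claw": -1},{"translation": [0.054,-0.29,0.01],"turn": [0,0,-0.097],"claw": -1},{"translation": [0.054,-0.29,0.01],"turn": [0,0,-0.097],"claw": -1}])

```text
t: 6.98
tool_pos: [578.4, -92.9, 202.8]
orientation: [0.002, 0.837, 0.547, -0.001]
ft_force: [0.0, 0.3, 1.0]
width: 1.003
finger_force: 0.0
```

Call:
step_arm(targets=[{"translation": [0,0,0],"turn": [0,0,0],"claw": -1},{"translation": [0,0,0],"turn": [0,0,0],"claw": -1},{"translation": [0,0,0],"turn": [0,0,0],"claw": -1}])

```text
t: 7.23
tool_pos: [576.7, -85.6, 203.1]
orientation: [-0.0, 0.835, 0.55, 0.0]
ft_force: [0.4, -0.4, -0.1]
width: 0.998
finger_force: 0.0
```

```bash
python3 - <<'E'
from h import *
st();w=snap('wrist','w4');b=snap('top','t4');s=snap('scene','s4')
print(proj(w,[576.5,-86.5,105]))
c=lambda i,x,y,ww,h,k:cv2.resize(i[y:y+h,x:x+ww],None,fx=k,fy=k,interpolation=cv2.INTER_CUBIC)
t=np.hstack([np.vstack([c(b['frame'],213,205,100,75,4),c(s['frame'],262,220,100,75,4)]),c(w['frame'],256,100,133,200,3)])
cv2.imwrite('pics/z4.png',t[:,:,::-1])
E
```

```text
7.23 [576.7 -85.6 203.1] toolx ang 1.1638 z [-4.e-04  7.e-04 -1.e+00] F [ 0.4 -0.4 -0.1] T [ 0.02  0.02 -0.04] w 0.998 0.0
[322.30585724 193.0698014 ]
```

View pics/z4.png

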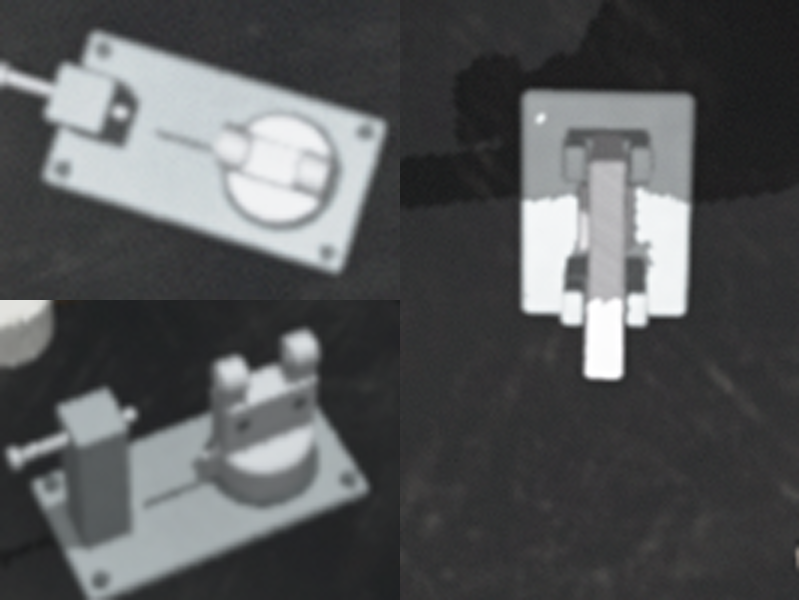

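The top view confirms the post now points along the base line at the guide. In the wrist crop the leaf's top edge runs from tile (607,160) to (604,378), upright and nearly in line with the tool.

```bash
python3 - <<'E'
from h import *
w=load('w4');f=lambda x,y:(256+(x-400)/3-.33,100+y/3-.33)
p,q=[ray(w,*f(*c),105)[:2] for c in[(608,160),(604,378)]];d=p-q
print(p,q,(p+q)/2,np.linalg.norm(d),np.arctan2(d[1],d[0]))
c=[ray(w,*f(*c),10)[:2] for c in[(523,91),(694,95),(687,316),(522,312)]];print(np.mean(c,0),np.arctan2(*((c[0]+c[1]-c[2]-c[3])[::-1])))
# post check, top view: knuckles
b=load('t4');T1=lambda x,y:(213+x/4-.4,205+y/4-.4)
k1=ray(b,*T1(232,144),108)[:2];k2=ray(b,*T1(314,170),108)[:2];d=k1-k2;print(k1,k2,(k1+k2)/2,np.arctan2(d[1],d[0]))
E
```

```text
[591.04835785 -58.08184838] [ 566.62140473 -112.15522627] [578.83488129 -85.11853733] 59.33469672194447 1.146498732423687
[578.8547346  -85.18430475] 1.1465769341175116
[530.85149919 223.90364566] [517.37260618 181.38188899] [524.11205268 202.64276732] 1.2638278499609301
```

Call:
step_arm(targets=[{"translation": [0.001,-0.001,-0.03],"turn": [0,0,-0.018],"claw": -1},{"translation": [0.001,-0.001,-0.06],"turn": [0,0,-0.018],"claw": -1},{"translation": [0.001,-0.001,-0.085],"turn": [0,0,-0.018],"claw": -1},{"translation": [0.001,-0.001,-0.105],"turn": [0,0,-0.018],"claw": -1},{"translation": [0.001,-0.001,-0.12],"turn": [0,0,-0.018],"claw": -1},{"translation": [0.001,-0.001,-0.13],"turn": [0,0,-0.018],"claw": -1},{"translation": [0.001,-0.001,-0.138],"turn": [0,0,-0.018],"claw": -1},{"translation": [0.001,-0.001,-0.138],"turn": [0,0,-0.018],"claw": -1}])

```text
t: 8.05
tool_pos: [577.2, -87.2, 64.0]
orientation: [-0.001, 0.84, 0.542, -0.001]
ft_force: [-0.4, -0.7, -0.3]
width: 0.999
finger_force: 0.0
```

Call:
step_arm(targets=[{"translation": [0,0,0],"turn": [0,0,0],"claw": 0},{"translation": [0,0,0],"turn": [0,0,0],"claw": 0.2},{"translation": [0,0,0],"turn": [0,0,0],"claw": 0.4},{"translation": [0,0,0],"turn": [0,0,0],"claw": 0.5},{"translation": [0,0,0],"turn": [0,0,0],"claw": 0.6},{"translation": [0,0,0],"turn": [0,0,0],"claw": 0.7},{"translation": [0,0,0],"turn": [0,0,0],"claw": 0.8},{"translation": [0,0,0],"turn": [0,0,0],"claw": 0.9},{"translation": [0,0,0],"turn": [0,0,0],"claw": 1},{"translation": [0,0,0],"turn": [0,0,0],"claw": 1}], newtons=25)

```text
t: 8.88
tool_pos: [577.8, -87.7, 65.6]
orientation: [-0.0, 0.841, 0.542, -0.0]
ft_force: [-1.7, 0.3, 4.4]
width: 0.11
finger_force: 24.8
```

Call:
step_arm(targets=[{"translation": [0,0,0],"turn": [0,0,0],"claw": 1},{"translation": [0,0,0],"turn": [0,0,0],"claw": 1},{"translation": [0,0,0],"turn": [0,0,0],"claw": 1},{"translation": [0,0,0],"turn": [0,0,0],"claw": 1}], newtons=50)

```text
t: 9.22
tool_pos: [577.8, -87.8, 65.7]
orientation: [-0.0, 0.841, 0.542, -0.0]
ft_force: [-2.8, 0.6, 5.6]
width: 0.099
finger_force: 52.6
```

```bash
python3 -c "
from h import *
st()"
```

```text
9.22 [577.8 -87.8  65.7] toolx ang 1.1448 z [-1.e-04  0.e+00 -1.e+00] F [-2.8  0.6  5.6] T [ 0.13  0.49 -0.01] w 0.099 52.6
```

Call:
step_arm(targets=[{"translation": [0,0,0.003],"turn": [0,0,0],"claw": 1},{"translation": [0,0,0.008],"turn": [0,0,0],"claw": 1},{"translation": [0,0,0.015],"turn": [0,0,0],"claw": 1},{"translation": [0,0,0.025],"turn": [0,0,0],"claw": 1},{"translation": [0,0,0.04],"turn": [0,0,0],"claw": 1},{"translation": [0,0,0.06],"turn": [0,0,0],"claw": 1},{"translation": [0,0,0.08],"turn": [0,0,0],"claw": 1},{"translation": [0,0,0.1],"turn": [0,0,0],"claw": 1},{"translation": [0,0,0.12],"turn": [0,0,0],"claw": 1},{"translation": [0,0,0.125],"turn": [0,0,0],"claw": 1}])

```text
t: 10.05
tool_pos: [580.3, -88.5, 194.6]
orientation: [0.003, 0.841, 0.542, 0.003]
ft_force: [0.3, 0.7, -1.4]
width: 0.091
finger_force: 51.7
```

Call:
step_arm(targets=[{"translation": [0,0,0],"turn": [0,0,0],"claw": 1},{"translation": [0,0,0],"turn": [0,0,0],"claw": 1},{"translation": [0,0,0],"turn": [0,0,0],"claw": 1}])

```text
t: 10.3
tool_pos: [577.1, -87.6, 188.9]
orientation: [-0.001, 0.841, 0.542, -0.001]
ft_force: [1.0, 0.3, -2.1]
width: 0.1
finger_force: 51.6
```

```bash
python3 - <<'E'
from h import *
st();w=snap('wrist','w5');b=snap('top','t5');s=snap('scene','s5')
p=proj(s,[578,-88,160]);print(p,proj(w,[578,-88,170]))
x,y=int(p[0])-33,int(p[1])-45
c=lambda i,x,y,ww,h,k:cv2.resize(i[y:y+h,x:x+ww],None,fx=k,fy=k,interpolation=cv2.INTER_CUBIC)
t=np.hstack([c(s['frame'],x,y,66,90,6),c(w['frame'],254,50,132,180,3)])
cv2.imwrite('pics/z5.png',t[:,:,::-1]);print(x,y,t.shape)
E
```

```text
10.3 [577.1 -87.6 188.9] toolx ang 1.1448 z [-2.4e-03  6.0e-04 -1.0e+00] F [ 1.   0.3 -2.1] T [-0.04  0.02  0.05] w 0.1 51.6
[395.87893625 146.23201594] [322.86667145 226.13786102]
362 101 (540, 792, 3)
```

View pics/z5.png

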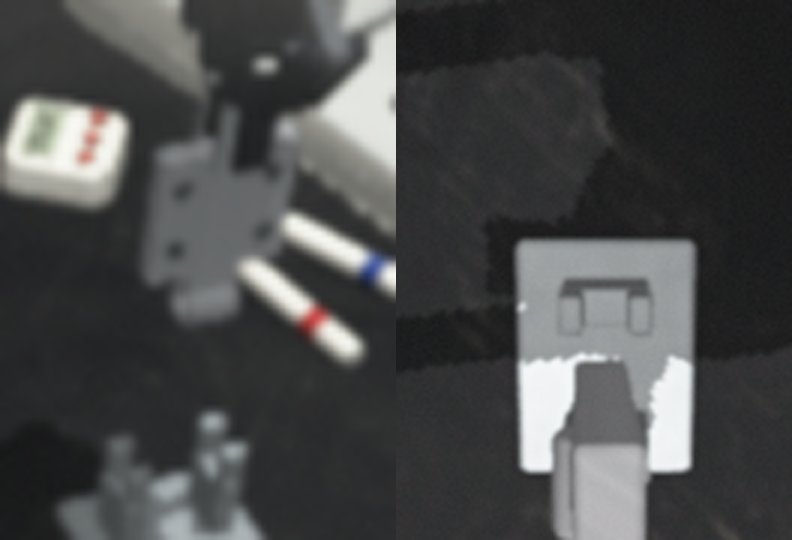

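The leaf is clear of the rest. The wrist view shows the plate top at tile x 575–645 and the knuckle at 555–650. I'll compare that with an upright leaf.

```bash
python3 - <<'E'
from h import *
w=load('w5');o=r.get_obs();t=np.array(o['tool_pos']);q=o['orientation'];M=Ro.from_quat([*q[1:],q[0]]).as_matrix()
L=lambda a,y,h:proj(w,t+M@[a,y,-(h)])  # h above tcp along -toolz
# leaf: bore at h=h0, plate centre h0+50
h0=24-65.7
for y in(-10,10):print('kn',L(11,y,h0),L(5,y,h0))
for y in(-5,5):print('top near end',L(30,y,h0+81),L(22,y,h0+81),'bottom end',L(30,y,h0+18))
g=cv2.cvtColor(w['frame'],cv2.COLOR_RGB2GRAY).astype(int)
for v in(180,190,200,205,210,215,220):
    d=np.diff(g[v,295:350]);i=np.where(abs(d)>7)[0];print(v,[(int(k)+295,int(d[k])) for k in i])
for u in (320,325,330):
    d=np.diff(g[160:225,u]);i=np.where(abs(d)>7)[0];print(u,[(int(k)+160,int(d[k])) for k in i])
E
```

```text
kn [305.74992174 197.22382595] [305.88175864 206.35285452]
kn [337.51831678 197.24712578] [337.41600899 206.37638658]
top near end [307.05988893 204.70096326] [307.32000336 224.01849619] bottom end [312.46928724 173.14012621]
top near end [332.63608157 204.71998988] [332.49488725 224.03790669] bottom end [330.16751684 173.15250834]
180 [(295, 52), (296, 11), (311, -9), (312, -65), (313, -64), (314, -12), (331, 20), (332, 22), (333, 9), (337, 23), (338, 38), (339, 19)]
190 [(295, 68), (296, 20), (308, -27), (309, -76), (310, -53), (312, 10), (334, -10), (336, 20), (337, 38), (338, 44), (339, 45), (340, 8)]
200 [(295, 71), (296, 25), (304, -26), (305, -66), (306, -25), (307, 12), (308, 11), (310, -11), (311, -20), (312, 13), (313, 24), (314, 12), (334, -10), (335, -11), (337, 46), (338, 36)]
205 [(295, 68), (296, 37), (297, 14), (304, -23), (305, -62), (306, -32), (307, 12), (308, 9), (310, -12), (311, -21), (312, 19), (313, 26), (314, 12), (334, -9), (336, 10), (337, 30), (338, 30)]
210 [(304, 17), (305, 32), (306, 26), (307, 16), (308, 8), (310, -11), (311, -18), (312, 16), (313, 22), (314, 11), (334, -9), (335, -11), (336, -22), (337, -40), (338, -34), (339, -10)]
215 [(304, 17), (305, 30), (306, 25), (307, 15), (308, 11), (310, -12), (311, -22), (312, 16), (313, 26), (314, 13), (334, -9), (335, -26), (336, -52), (337, -38)]
220 [(305, 28), (306, 27), (307, 19), (308, 8), (311, -18), (312, 8), (313, 19), (314, 13), (334, -9), (335, -25), (336, -50), (337, -37)]
320 [(166, 20), (167, 45), (168, 9), (169, -62), (170, -66), (171, -8), (196, 12), (197, 27), (198, 24), (199, 10)]
325 [(168, -10), (169, -32), (170, -18), (196, 11), (197, 27), (198, 24), (199, 9)]
330 [(169, -9), (170, -10), (171, -12), (172, -8), (196, 12), (197, 31), (198, 21), (199, 13)]
```

Call:
step_arm(targets=[{"translation": [-0.003,0.016,0],"turn": [0,0,0.01],"claw": 1},{"translation": [-0.008,0.045,0],"turn": [0,0,0.02],"claw": 1},{"translation": [-0.015,0.08,0],"turn": [0,0,0.035],"claw": 1},{"translation": [-0.022,0.115,0],"turn": [0,0,0.05],"claw": 1},{"translation": [-0.029,0.15,0],"turn": [0,0,0.065],"claw": 1},{"translation": [-0.036,0.185,0],"turn": [0,0,0.08],"claw": 1},{"translation": [-0.043,0.22,0],"turn": [0,0,0.095],"claw": 1},{"translation": [-0.049,0.255,0],"turn": [0,0,0.11],"claw": 1},{"translation": [-0.053,0.28,0],"turn": [0,0,0.12],"claw": 1},{"translation": [-0.055,0.291,0],"turn": [0,0,0.12],"claw": 1}])

```text
t: 11.28
tool_pos: [521.7, 206.6, 189.5]
orientation: [-0.001, 0.806, 0.592, -0.0]
ft_force: [0.2, 0.5, -1.4]
width: 0.096
finger_force: 51.6
```

Call:
step_arm(targets=[{"translation": [0,0,-0.005],"turn": [0,0,0],"claw": 1},{"translation": [0,0,-0.015],"turn": [0,0,0],"claw": 1},{"translation": [0,0,-0.02],"turn": [0,0,0],"claw": 1},{"translation": [0,0,-0.022],"turn": [0,0,0],"claw": 1},{"translation": [0,0,-0.022],"turn": [0,0,0],"claw": 1},{"translation": [0,0,-0.022],"turn": [0,0,0],"claw": 1}])

```text
t: 11.78
tool_pos: [523.3, 202.0, 167.9]
orientation: [0.0, 0.807, 0.59, -0.0]
ft_force: [0.1, -0.4, -1.7]
width: 0.097
finger_force: 51.6
```

```bash
python3 - <<'E'
from h import *
st();w=snap('wrist','w6');b=snap('top','t6');s=snap('scene','s6')
p=proj(s,[522,203,130]);x,y=int(p[0])-50,int(p[1])-50
c=lambda i,x,y,ww,h,k:cv2.resize(i[y:y+h,x:x+ww],None,fx=k,fy=k,interpolation=cv2.INTER_CUBIC)
t=np.hstack([c(s['frame'],x,y,75,112,5)[:560],c(w['frame'],254,0,132,187,3)[:560]])
cv2.imwrite('pics/z6.png',t[:,:,::-1]);print(x,y,t.shape)
E
```

```text
11.78 [523.3 202.  167.9] toolx ang 1.263 z [-4.e-04 -4.e-04 -1.e+00] F [ 0.1 -0.4 -1.7] T [ 0.03  0.02 -0.04] w 0.097 51.6
277 177 (560, 771, 3)
```

View pics/z6.png

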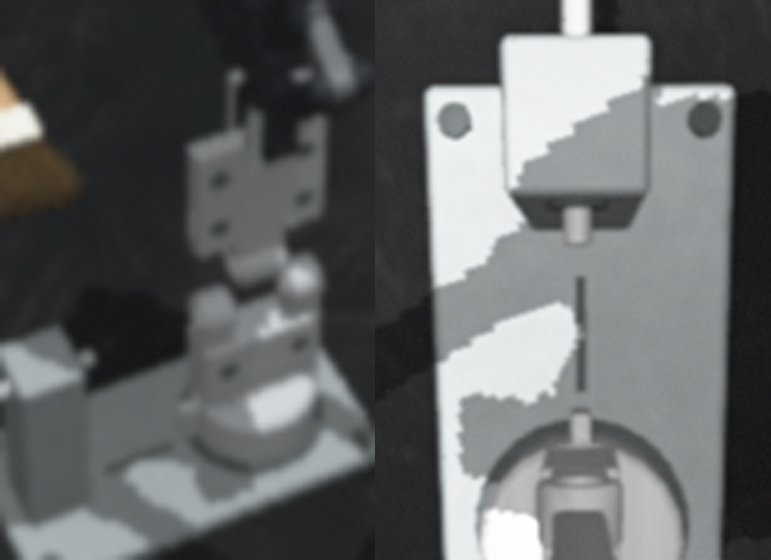

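The scene crop shows the leaf knuckle at (255,265) centred over the gap at (255,294). The wrist crop shows the plate end at about x 582, the post knuckle at 579 and the pin at 577. Now the fine lateral measurement.

```bash
python3 - <<'E'
from h import *
P=[]
for i in range(6):
    w=r.snapshot('wrist');P.append(r.get_obs()['tool_pos'])
P=np.array(P);print(P.round(2));t=P.mean(0);print('mean',t);np.savez('pics/w7',**w)
w=load('w7');g=cv2.cvtColor(w['frame'],cv2.COLOR_RGB2GRAY).astype(int)
for v in(72,78,100,120,140,162,168,175,182,190,197,205,212,220,228):
    d=np.diff(g[v,285:360]);i=np.where(abs(d)>9)[0];print(v,[(int(k)+285,int(d[k])) for k in i])
E
```

```text
[[523.4  202.82 168.61]
 [523.33 202.95 168.58]
 [523.26 203.04 168.57]
 [523.15 203.12 168.48]
 [523.12 203.14 168.45]
 [523.08 203.19 168.41]]
mean [523.22354946 203.0436623  168.5184608 ]
72 [(301, -15), (302, -55), (303, -68), (304, -34), (316, 26), (317, 41), (318, 26), (319, 15), (320, 11), (323, -13), (324, -19), (325, -30), (326, -37), (327, -22), (340, 23), (341, 35), (342, 19)]
78 [(296, -14), (297, -43), (298, -30), (307, -10), (317, 14), (318, 17), (319, 15), (320, 11), (323, -16), (324, -18), (325, -21), (326, -12), (337, 11)]
100 [(311, 17), (312, 23), (313, 16), (315, -27), (316, -31), (319, -12), (320, -24), (321, -27), (323, 26), (324, 30), (325, 11)]
120 [(315, -22), (316, -42), (317, -22), (320, -22), (321, -30), (322, -10), (323, 24), (324, 30), (325, 12)]
140 [(319, 24), (320, 17), (324, -16), (325, -22)]
162 [(289, -37), (290, -39), (291, -16), (295, 14), (296, 13), (298, 11), (307, -20), (308, -29), (309, -14), (316, 13), (317, 11), (318, 11), (327, -14), (328, -13), (329, -13), (335, 18), (336, 31), (337, 14), (348, -12), (349, -23), (350, -33), (351, -22), (3
[... 1103 characters left out ...]
298, 20), (299, 33), (300, 31), (301, 14), (305, -58), (306, -73), (308, 13), (310, -14), (311, -18), (312, 20), (313, 22), (314, 15), (334, -10), (337, 18), (345, 25), (346, 23)]
212 [(285, -22), (286, -11), (289, 18), (290, 30), (291, 21), (304, -11), (305, -20), (307, 16), (310, -14), (311, -17), (312, 14), (313, 24), (314, 12), (334, -12), (336, 31), (337, 40), (354, -22), (355, -49), (356, -40), (358, 11)]
220 [(288, 13), (303, 25), (304, 16), (305, -26), (306, -31), (311, -17), (313, 18), (314, 15), (334, -10), (336, 32), (337, 37), (357, -14)]
228 [(305, 26), (306, 69), (307, 64), (308, 24), (310, -30), (311, -28), (312, -13), (314, 13), (334, -12), (335, -25), (336, -50), (337, -37)]
```

```bash
python3 - <<'E'
from h import *
w=load('w7')
z=cv2.resize(w['frame'][140:260,265:385],None,fx=5,fy=5,interpolation=cv2.INTER_CUBIC);cv2.imwrite('pics/z7.png',z[:,:,::-1])
E
```

```text
(no output)
```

View pics/z7.png

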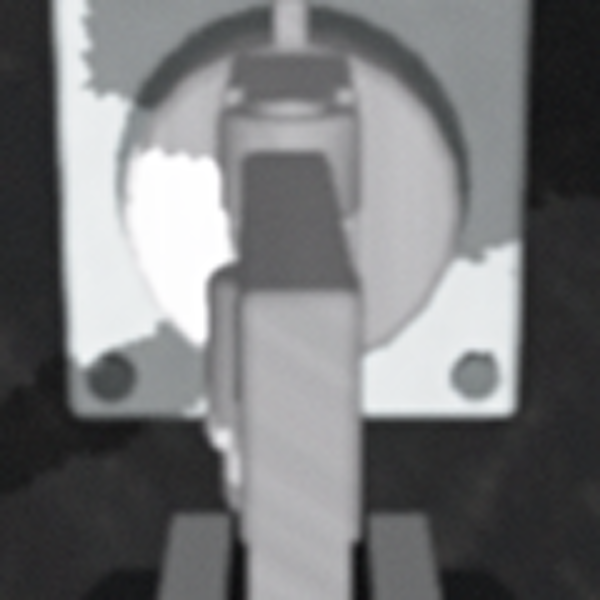

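```bash
python3 - <<'E'
from h import *
w=load('w7');d=1.266;ex=np.array([np.sin(d),-np.cos(d)]);ey=np.array([np.cos(d),np.sin(d)])
def P(n,u,v,z):
    p=ray(w,u+.5,v,z)[:2];print(n,'x %.2f y %.2f'%(p@ex,p@ey))
P('pin',321.5,72,100);P('mark',322.3,100,10);P('mark',322.3,120,10);P('rib',322.1,140,32)
P('kn',322.1,168,110);P('kn',322.3,175,110)
h=168.5-65.7+24 # bore
P('plate top',324.8,198,h+81);P('plate top',324.9,220,h+81);P('plate bottom end',(313-.5+330.5)/2,174,h+18);P('pb2',(312.9+329.8)/2,171,h+18)
P('leafkn L(+10)',305.3,205,h);P('leafknL',305.3,200,h)
P('fingers',324.8,245,h+60)
print('tool',np.array([523.1,203.2])@ex,np.array([523.1,203.2])@ey)
E
```

```text
pin x 438.46 y 437.92
mark x 438.53 y 421.15
mark x 438.49 y 403.48
rib x 438.39 y 387.54
kn x 438.77 y 377.17
kn x 438.90 y 372.44
plate top x 440.34 y 383.32
plate top x 440.38 y 374.29
plate bottom end x 438.62 y 380.12
pb2 x 438.54 y 381.84
leafkn L(+10) x 428.18 y 356.54
leafknL x 428.23 y 359.83
fingers x 440.39 y 354.71
tool 438.0092285601277 350.8158572473054
```

```bash
python3 - <<'E'
from h import *
s=load('s6');w=load('w7');d=1.266;ex=np.array([np.sin(d),-np.cos(d),0]);ey=np.array([np.cos(d),np.sin(d),0])
f=lambda X:((proj(s,X)-[277,177]+.4)*5).round(0)
for y0 in(349,351,353):
  B=lambda dy,z:437.0*ex+(y0+dy)*ey+[0,0,z]
  print(y0,'post kn',f(B(29,100)),f(B(14,100)),f(B(-14,100)),f(B(-29,100)),'leaf kn ends',f(B(11,126.8)),f(B(-11,126.8)),'plate top',f(B(30,207)),f(B(-30,207)),'pin end',f(B(80,100)),'plate sides',f(B(29,62)),f(B(-29,62)),'lo',f(B(30,145)),f(B(-30,145)))
p=ray(w,322,81,97)[:2];print('pin end wrist y',p@ey[:2])
E
```

```text
349 post kn [199. 320.] [229. 308.] [285. 287.] [315. 276.] leaf kn ends [236. 267.] [281. 251.] plate top [199. 158.] [329. 112.] pin end [ 93. 359.] plate sides [198. 372.] [311. 328.] lo [198. 255.] [322. 210.]
351 post kn [195. 321.] [225. 310.] [281. 289.] [311. 277.] leaf kn ends [232. 269.] [277. 252.] plate top [194. 159.] [324. 114.] pin end [ 89. 361.] plate sides [194. 373.] [307. 330.] lo [193. 257.] [317. 211.]
353 post kn [191. 323.] [221. 311.] [277. 290.] [307. 279.] leaf kn ends [228. 271.] [273. 254.] plate top [190. 161.] [320. 115.] pin end [ 85. 363.] plate sides [190. 375.] [303. 331.] lo [189. 258.] [313. 213.]
pin end wrist y 432.5937216839487
```

I've used the picture allowance, so I continue numerically and measure the leaf's height in the scene view against the post.

```bash
python3 - <<'E'
from h import *
s=load('s6');g=cv2.cvtColor(s['frame'],cv2.COLOR_RGB2GRAY).astype(int);s4=load('s4');g4=cv2.cvtColor(s4['frame'],cv2.COLOR_RGB2GRAY).astype(int)
d=1.266;ex=np.array([np.sin(d),-np.cos(d),0]);ey=np.array([np.cos(d),np.sin(d),0])
def B(x,y,z):return (437+x)*ex+(351+y)*ey+[0,0,z]
h=126.8
for u in(317,319,321):print('leaf col',u,g[200:236,u].tolist())
# predicted rows at columns for near-bottom edge, near/far-top edges
for n,x,z in(('bot near',-5,h+18),('bot far',5,h+18),('top near',-5,h+81),('top far',5,h+81)):
    p=np.array([proj(s,B(x,y,z)) for y in(30,10)]);print(n,[round(np.interp(u,p[:,0],p[:,1]),1) for u in(317,319,321)],p[0].round(1))
# post knuckle tops (s4)
for yc in(21.5,-21.5):
    c=[proj(s4,B(10*np.cos(a),yc,100+10*np.sin(a))) for a in np.linspace(0,np.pi,60)];p=min(c,key=lambda q:q[1]);print('kn top pred',p.round(1));u=int(round(p[0]))
    for k in(u-1,u,u+1):print(k,int(p[1])-8,g4[int(p[1])-8:int(p[1])+8,k].tolist())
print('guide top corner preds',[proj(s4,B(x,y,111)).round(1) for x,y in((-15,89),(-15,119),(15,89),(15,119))])
for u in(282,285):print(g4[235:262,u].tolist())
E
```

```text
leaf col 317 [34, 34, 34, 37, 62, 103, 123, 127, 122, 109, 100, 97, 97, 97, 97, 97, 98, 97, 98, 98, 98, 98, 97, 98, 98, 98, 98, 90, 71, 49, 41, 42, 42, 43, 62, 96]
leaf col 319 [34, 35, 36, 52, 88, 115, 126, 126, 115, 104, 99, 94, 82, 75, 82, 94, 99, 101, 101, 100, 99, 94, 80, 79, 91, 100, 97, 82, 59, 46, 44, 43, 43, 53, 82, 112]
leaf col 321 [43, 44, 48, 74, 109, 125, 127, 118, 106, 101, 95, 79, 63, 64, 80, 94, 99, 100, 100, 100, 95, 77, 64, 73, 91, 99, 97, 82, 68, 60, 54, 48, 45, 55, 90, 119]
bot near [np.float64(229.4), np.float64(228.6), np.float64(227.9)] [316.3 229.6]
bot far [np.float64(225.4), np.float64(224.6), np.float64(223.9)] [314.3 226.4]
top near [np.float64(209.7), np.float64(209.0), np.float64(208.3)] [316.6 209.9]
top far [np.float64(205.7), np.float64(205.0), np.float64(204.3)] [314.4 206.6]
kn top pred [317.2 235.4]
316 227 [37, 37, 38, 39, 41, 40, 41, 68, 118, 152, 155, 143, 132, 123, 115, 105]
317 227 [38, 38, 38, 40, 42, 43, 48, 89, 152, 190, 199, 186, 166, 147, 132, 114]
318 227 [39, 38, 41, 42, 44, 43, 55, 104, 167, 203, 214, 210, 197, 175, 150, 124]
kn top pred [334.4 229. ]
333 220 [45, 46, 44, 43, 42, 41, 40, 45, 85, 135, 146, 134, 124, 122, 117, 106]
334 220 [46, 45, 43, 44, 43, 41, 40, 58, 110, 165, 187, 179, 158, 145, 133, 116]
335 220 [45, 44, 43, 44, 43, 40, 43, 75, 136, 185, 207, 206, 191, 172, 149, 124]
guide top corner preds [array([293.3, 252.2]), array([280.3, 257.2]), array([287.7, 242.2]), array([274.9, 246.9])]
[36, 39, 42, 43, 44, 41, 41, 41, 68, 121, 160, 175, 178, 178, 178, 178, 179, 179, 180, 178, 166, 131, 98, 88, 87, 87, 87]
[38, 38, 37, 36, 36, 37, 42, 78, 135, 167, 176, 178, 177, 178, 178, 179, 178, 179, 177, 165, 134, 104, 92, 91, 91, 92, 92]
```

Call:
step_arm(targets=[{"translation": [-0.001,-0.0004,0],"turn": [-0.0084,-0.0267,0],"claw": 1},{"translation": [-0.001,-0.0004,0],"turn": [-0.0084,-0.0267,0],"claw": 1},{"translation": [-0.001,-0.0004,0],"turn": [-0.0084,-0.0267,0],"claw": 1},{"translation": [-0.001,-0.0004,0],"turn": [-0.0084,-0.0267,0],"claw": 1},{"translation": [-0.001,-0.0004,0],"turn": [-0.0084,-0.0267,0],"claw": 1},{"translation": [-0.001,-0.0004,0],"turn": [-0.0084,-0.0267,0],"claw": 1}])

```text
t: 12.73
tool_pos: [522.2, 202.7, 168.2]
orientation: [0.011, 0.807, 0.591, 0.008]
ft_force: [0.6, 0.5, -1.5]
width: 0.094
finger_force: 51.7
```

```bash
cat > m.py <<'E'
from h import *
import sys
for i in range(3): w=r.snapshot('wrist')
o=st();np.savez('pics/'+sys.argv[1],**w)
g=cv2.cvtColor(w['frame'],cv2.COLOR_RGB2GRAY).astype(int)
for v in map(int,sys.argv[2:]):
    d=np.diff(g[v,290:350]);i=np.where(abs(d)>9)[0];print(v,[(int(k)+290,int(d[k])) for k in i])
for u in(319,325): 
    d=np.diff(g[50:240,u]);i=np.where(abs(d)>9)[0];print('col',u,[(int(k)+50,int(d[k])) for k in i])
E
python3 m.py w8 72 120 140 168 172 176 180 186 200 205 210 220
```

```text
12.88 [522.1 202.7 168.2] toolx ang 1.2647 z [ 0.0267 -0.0084 -0.9996] F [ 0.7  0.1 -0.4] T [-0.01  0.01 -0.02] w 0.099 51.7
72 [(293, -26), (294, -41), (295, -16), (299, -20), (300, -37), (301, -26), (314, 24), (315, 36), (316, 30), (317, 17), (318, 10), (322, -16), (323, -28), (324, -42), (325, -23), (336, 20), (337, 29), (338, 25)]
120 [(306, -38), (307, -33), (308, -11), (316, -17), (317, -32), (318, -11), (319, 23), (320, 31), (321, 11)]
140 [(310, -14), (311, -11), (315, 22), (316, 37), (317, 18), (321, -26), (322, -36), (323, -17), (325, 11)]
168 [(290, 16), (291, 13), (305, -23), (306, -30), (308, 11), (309, 11), (332, -10), (333, -10), (334, 12), (335, 29), (336, 13), (347, -10), (348, -12)]
172 [(291, 11), (294, -25), (295, -17), (296, 19), (299, -23), (300, -12), (302, 11), (303, 20), (305, -20), (306, -57), (307, -23), (312, -24), (313, -24), (329, 18), (330, 25), (332, -11), (334, 13), (335, 30), (336, 14)]
176 [(306, -54), (307, -66), (309, 12), (312, -31), (313, -21), (330, 13), (331, 19), (334, 17), (335, 32), (336, 12)]
180 [(306, -43), (307, -66), (311, -13), (312, 
[... 803 characters left out ...]
), (337, 35), (338, 11)]
col 319 [(62, -10), (63, -18), (64, -24), (65, -20), (68, 33), (69, 55), (70, 21), (80, -18), (81, -26), (83, 10), (91, -20), (92, -30), (93, -17), (129, 14), (130, 28), (131, 18), (134, -10), (135, -18), (137, 26), (138, 36), (139, 16), (147, -13), (148, -22), (149, -27), (150, -14), (157, 12), (158, 29), (159, 31), (161, -18), (163, 19), (168, -16), (169, -42), (170, -29), (196, 10), (197, 28), (198, 23), (199, 10)]
col 325 [(62, -14), (63, -19), (64, -23), (65, -26), (69, 12), (70, 12), (76, 14), (77, 20), (139, -27), (140, -25), (147, 13), (149, -12), (158, 26), (159, 25), (161, -11), (162, 16), (163, 16), (168, -16), (169, -42), (170, -29), (197, 29), (198, 22)]
```

```bash
cat > c.py <<'E'
from h import *
def C(f,pts):
    w=load(f);d=1.266;ex=np.array([np.sin(d),-np.cos(d)]);ey=np.array([np.cos(d),np.sin(d)])
    for n,u,v,z in pts:
        p=ray(w,u+.5,v+.5,z)[:2];print(n,'x %.2f y %.2f'%(p@ex,p@ey))
E
python3 - <<'E'
from c import *
h=126.6
C('w8',[('pin',319.9,72,100),('mark',319,120,10),('rib',319.2,140,32),('kn',320.7,172,110),('kn',321,176,110),('top',325,205,h+81),('top',325,220,h+81),('bot',321.4,172,h+18),('leafknL+10',305.2,205,h),('pin end',320,81,97),('kn outer',320,162.5,110),('plate end top',320,197.5,h+81),('plate end bot',320,169.3,h+18)])
E
```

```text
pin x 438.55 y 436.87
mark x 439.05 y 402.32
rib x 438.85 y 386.41
kn x 438.67 y 373.48
kn x 438.86 y 370.77
top x 438.57 y 379.61
top x 438.57 y 373.42
bot x 438.45 y 380.30
leafknL+10 x 428.50 y 355.62
pin end x 438.64 y 431.55
kn outer x 438.23 y 379.86
plate end top x 436.63 y 382.67
plate end bot x 437.67 y 381.85
```

Call:
step_arm(targets=[{"translation": [0,-0.0007,-0.003],"turn": [0,0,0],"claw": 1},{"translation": [0,-0.0007,-0.006],"turn": [0,0,0],"claw": 1},{"translation": [0,-0.0007,-0.009],"turn": [0,0,0],"claw": 1},{"translation": [0,-0.0007,-0.012],"turn": [0,0,0],"claw": 1},{"translation": [0,-0.0007,-0.015],"turn": [0,0,0],"claw": 1},{"translation": [0,-0.0007,-0.017],"turn": [0,0,0],"claw": 1},{"translation": [0,-0.0007,-0.017],"turn": [0,0,0],"claw": 1}])

```text
t: 13.47
tool_pos: [521.6, 201.9, 150.5]
orientation: [0.011, 0.807, 0.591, 0.008]
ft_force: [-0.2, 1.0, -1.5]
width: 0.098
finger_force: 51.6
```

Call:
step_arm(targets=[{"translation": [0,0,-0.002],"turn": [0,0,0],"claw": 1},{"translation": [0,0,-0.004],"turn": [0,0,0],"claw": 1},{"translation": [0,0,-0.006],"turn": [0,0,0],"claw": 1},{"translation": [0,0,-0.008],"turn": [0,0,0],"claw": 1},{"translation": [0,0,-0.0097],"turn": [0,0,0],"claw": 1},{"translation": [0,0,-0.0097],"turn": [0,0,0],"claw": 1},{"translation": [0,0,-0.0097],"turn": [0,0,0],"claw": 1},{"translation": [0,0,-0.0097],"turn": [0,0,0],"claw": 1}])

```text
t: 14.13
tool_pos: [522.1, 202.1, 141.6]
orientation: [0.011, 0.807, 0.591, 0.008]
ft_force: [-0.1, -0.9, -0.5]
width: 0.099
finger_force: 51.6
```

```bash
python3 m.py w9 55 65 120 140 165 170 175 180 190 200 205 215; python3 - <<'E'
from h import *
s=snap('scene','s9');g=cv2.cvtColor(s['frame'],cv2.COLOR_RGB2GRAY).astype(int)
d=1.266;ex=np.array([np.sin(d),-np.cos(d),0]);ey=np.array([np.cos(d),np.sin(d),0])
B=lambda x,y,z:(437+x)*ex+(351+y)*ey+[0,0,z]
for n,x,z in(('bot near',-5,118),('top near',-5,181),('top far',5,181)):
    p=np.array([proj(s,B(x,y,z)) for y in(30,10)]);print(n,[round(np.interp(u,p[:,0],p[:,1]),1) for u in(315,317,319)],p[0].round(1))
for u in(315,317,319):print(u,g[210:248,u].tolist())
for yc in(29,14,11,0,-11,-14,-29):print(yc,proj(s,B(-9.5,yc,103)).round(1))
for v in(238,240,242,244):print(v,305,g[v,305:345].tolist())
E
```

```text
14.28 [522.1 202.1 141.7] toolx ang 1.2648 z [ 0.0271 -0.0084 -0.9996] F [ 0.5  1.  -2. ] T [-0.04 -0.02  0.02] w 0.097 51.6
55 [(292, -29), (293, -54), (294, -18), (295, 12), (296, 11), (346, -12), (348, 18)]
65 [(291, -34), (292, -34), (296, -18), (297, -38), (298, -28), (314, 27), (315, 40), (316, 28), (317, 15), (318, 11), (322, -10), (323, -19), (324, -28), (325, -40), (326, -25), (341, 21), (342, 33), (343, 21)]
120 [(303, -16), (305, -22), (306, -28), (307, -12), (316, -21), (317, -28), (318, -13), (320, 28), (321, 21)]
140 [(314, -11), (315, -17), (323, 12)]
165 [(290, 30), (291, 17), (292, 11), (294, 11), (304, -10), (305, -17), (308, -14), (309, -25), (310, -13), (327, -10), (331, 15), (332, 12), (335, 17), (346, -10), (347, -15), (348, -23)]
170 [(290, 12), (303, -11), (304, -31), (305, -21), (307, 10), (312, -11), (313, -17), (314, -13), (328, 17), (329, 20), (330, 14), (335, -13), (337, 34), (338, 11)]
175 [(304, -27), (305, -25), (307, 11), (311, -10), (312, -29), (313, -21), (330, 22), (331, 25), (335, -11), (337, 32), (338, 14)]
180 [(304, -23), (305, -28), (307, 12),
[... 2321 characters left out ...]
28, 135, 138, 138, 137, 137, 131, 122, 119, 121, 120, 118, 114, 111, 111, 109, 105, 98, 99, 99, 101, 103, 102, 90, 58, 41, 39, 38]
240 305 [22, 23, 25, 25, 25, 27, 32, 34, 36, 53, 88, 117, 124, 128, 130, 129, 127, 124, 119, 108, 101, 104, 107, 109, 113, 119, 126, 134, 141, 138, 131, 124, 120, 121, 116, 98, 66, 46, 45, 44]
242 305 [22, 23, 23, 23, 23, 24, 25, 26, 34, 63, 94, 103, 108, 108, 110, 108, 106, 106, 111, 121, 125, 126, 130, 131, 132, 133, 135, 152, 171, 162, 149, 134, 115, 107, 103, 91, 60, 43, 41, 41]
244 305 [23, 24, 24, 25, 25, 23, 24, 23, 31, 58, 86, 93, 93, 97, 98, 99, 101, 105, 116, 128, 133, 131, 129, 126, 119, 116, 113, 113, 114, 109, 101, 92, 87, 90, 97, 89, 58, 39, 39, 39]
```

```bash
python3 - <<'E'
from h import *
s=load('s9');g=cv2.cvtColor(s['frame'],cv2.COLOR_RGB2GRAY).astype(int)
d=1.266;ex=np.array([np.sin(d),-np.cos(d),0]);ey=np.array([np.cos(d),np.sin(d),0])
B=lambda x,y,z:(437+x)*ex+(351+y)*ey+[0,0,z]
print('     ',*['%3d'%u for u in range(312,345)])
for v in range(228,256):print(v,' ',*['%3d'%k for k in g[v,312:345]])
for y in(29,14,11,-11,-14,-29):print(y,[proj(s,B(10*np.cos(a),y,100+10*np.sin(a))).round(1).tolist() for a in np.deg2rad([90,135,180,225])])
E
```

```text
312 313 314 315 316 317 318 319 320 321 322 323 324 325 326 327 328 329 330 331 332 333 334 335 336 337 338 339 340 341 342 343 344
228    35  38  45  66  87  97  99  99  98  96  97  98  99  99  99 100 101 101 101 101 100 101 103 105 105 107 108 101  80  55  42  41  42
229    36  38  46  66  87  98  99  98  92  85  86  93  98  99 100 101 101 101 101 100 101 102 108 114 118 123 124 114  87  54  42  42  41
230    35  36  47  67  88  97  98  91  76  68  75  90  98  99 100 102 100 101 101 101 102 104 114 126 131 135 135 129 108  68  44  41  39
231    36  37  48  69  88  97  96  86  68  65  79  93  99 100 100 101 101 101 101 102 103 108 122 139 147 146 140 134 119  80  47  39  37
232    36  39  48  69  87  98  98  91  81  81  91  98 101 100 101 102 102 102 102 103 104 111 132 159 173 165 144 133 120  87  52  38  36
233    37  38  47  67  87  99  99  97  94  95  97  99 101 101 101 102 103 103 104 106 110 118 137 163 180 170 141 128 118  90  54  38  37
234    37  38  45  64  86 100 101 102 102 103  99  94  98 102 103 104 106 109 115 119 123 127 133 146 164 156 131 119 109  85  52  39  37
23
[... 2606 characters left out ...]
6 171 170 160
254   102  96  87  88  90  92  97 101 102 101 101 101 102 101 102 104 110 132 157 177 186 193 204 208 208 206 195 168 153 165 172 172 170
255   100  90  84  92  97  94  98 101 101 101 101 102 104 105 108 110 122 157 188 203 208 210 213 213 213 211 199 169 143 158 167 172 171
29 [[315.6, 238.0], [317.0, 241.1], [317.5, 244.1], [316.9, 245.1]]
14 [[321.7, 235.7], [323.1, 238.8], [323.6, 241.8], [323.0, 242.8]]
11 [[322.9, 235.3], [324.3, 238.4], [324.9, 241.3], [324.2, 242.3]]
-11 [[331.8, 231.9], [333.2, 235.0], [333.7, 237.9], [333.0, 239.0]]
-14 [[333.0, 231.5], [334.4, 234.5], [334.9, 237.5], [334.2, 238.5]]
-29 [[339.0, 229.2], [340.4, 232.3], [340.9, 235.2], [340.1, 236.3]]
```

Call:
step_arm(targets=[{"translation": [0,0,0.001],"turn": [0,0,0],"claw": 1},{"translation": [0,0,0.001],"turn": [0,0,0],"claw": 1},{"translation": [0,0,0.001],"turn": [0,0,0],"claw": 1},{"translation": [0,0,0.001],"turn": [0,0,0],"claw": 1},{"translation": [0,0,0.001],"turn": [0,0,0],"claw": 1},{"translation": [0,0,0.001],"turn": [0,0,0],"claw": 1}])

```text
t: 14.83
tool_pos: [522.0, 202.1, 142.5]
orientation: [0.011, 0.807, 0.591, 0.008]
ft_force: [-0.3, -0.4, -1.4]
width: 0.099
finger_force: 51.6
```

```bash
python3 - <<'E'
from c import *
h=100
C('w9',[('pin',320.1,65,100),('mark',318.9,120,10),('kn',320.8,170,110),('kn',321,178,110),('top',325.1,205,h+81),('bot',321.3,172,h+18),('leafknL+10',305.3,200,h),('pin end',320,77,97),('kn outer',320,166.5,110),('plate end top',320,197.5,h+81),('plate end bot',320,168.3,h+18)])
for i in range(3): r.snapshot('wrist');o=st()
# lateral end-gap check in scene: intensities along knuckle line
w=r.snapshot('wrist');np.savez('pics/w10',**w);s=snap('scene','s10')
E
```

```text
pin x 438.37 y 437.95
mark x 438.77 y 403.02
kn x 438.40 y 379.28
kn x 438.50 y 374.49
top x 438.72 y 378.95
bot x 438.53 y 379.66
leafknL+10 x 428.75 y 358.26
pin end x 438.34 y 431.70
kn outer x 437.93 y 381.36
plate end top x 436.74 y 382.01
plate end bot x 437.80 y 381.78
14.88 [522.  202.  142.5] toolx ang 1.2648 z [ 0.0267 -0.0085 -0.9996] F [ 0.1 -0.  -1.6] T [-0.03  0.02 -0.03] w 0.093 51.6
14.93 [522.  202.  142.5] toolx ang 1.2648 z [ 0.0268 -0.0084 -0.9996] F [-0.5  0.7 -1.1] T [0.01 0.01 0.02] w 0.094 51.6
14.98 [522.  202.  142.5] toolx ang 1.2648 z [ 0.0268 -0.0085 -0.9996] F [-0.4 -0.3 -1.5] T [-0.04  0.03  0.02] w 0.095 51.6
```

```bash
python3 -c "
from rig import r
print(r.sign_off())"
```

```text
the job is handed in; nothing more can be done
None
```

I turned the post to face the pin guide, and the gripper now holds the leaf with its knuckle between the post's two knuckles. The holes line up to about 0.3 mm sideways and an estimated 1 mm in height (the height was never checked by touch). The only force on the tool was the leaf's own weight, the tin, weight and bottle were never approached, and I handed the job in at about 15 s.

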